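# Change the cassette carrier on the separator's rail

### The arm

A 6-joint arm with a two-finger parallel gripper is mounted at the origin on the work surface. World frame = base frame: x ahead of the robot, y to its left, z up, the work surface at z = 0. Lengths are in mm, angles in rad, forces in N, time in s.
With the tool pointing down it reaches from about 275 to 1000 mm from the base axis. Payload 8.4 kg.
Tool frame: the origin (TCP) lies at the centre of the arm's flange, where the gripper is bolted on; the fingertips stand 173 mm ahead of it and the grasp point (between the pads) lies 155 mm ahead of it (tcp_to_tips is the distance from the TCP to the fingertips, in mm); z points along the fingers, x is the direction in which the jaws open and shut, and the axes are right-handed (so a half turn about z gives the same grasp; the last joint's range is limited). The gripper opens to 85 mm and grips with 20 to 120 N. Pads are 22 mm wide; open, the fingers measure 114 mm over their backs; the gripper's body (76 mm by 85 mm) begins 54 mm behind the grasp point. The pads swing forward as they close: fully open they stand 13 mm farther back than shut.
Start: joints at [1.235, 0.353, 1.633, -0, 1.155, -0.002], TCP at [204.771, 590.507, 404.681] pointing down, gripper open.
Joint ranges: [-2.63, 2.63], [-0.92, 2.1], [0.06, 2.66], [-1.3, 4.44], [0, 2.69], [-3.02, 3.02]. Speed limits (rad/s): [2.22, 2.22, 2.79, 3.14, 3.14, 3.14].

### API

Orientations are given as [roll, pitch, yaw] about the fixed x, y, z axes, in that order (R = Rz(yaw) Ry(pitch) Rx(roll)).
In Python, from rig import sense, grab_frame, camera_info, sign_off, tcp_to_tips gives the robot as it stands.
- The arm moves only by the shell command python3 -m creep 'ROWS' [FORCE]. ROWS is text: rows parted by semicolons, each of 5 numbers parted by spaces: the opening in per cent of the stroke, from 0 (shut) to 100 (fully open), then the shift along the tool's x, y, z in cm, then the turn about the tool's z in degrees. In form: fingers tx ty tz roll; .... A call has 1 to 20 rows; each row is the pose to reach, as a shift and turn from the pose measured when the call began, along the tool's axes at that moment; what a row does not reach only later rows make up. A row lasts 1/10 s, in which the tool goes at most 50 mm and 8.59 degrees, less where a joint would pass 70% of its speed; a pose out of reach is approached as far as the arm can. A call with a gripper value outside its range is refused whole. The fingers move at their own pace and stop on an object; FORCE is the grip in N (left out, the last holds). Time passes only in rows, so rows that repeat a pose let the fingers close. It gives the time, the measured TCP pose, the force and the opening at its end, in the units of the state.
- sense(): the state, without advancing time (a new reading comes with each control period).
- grab_frame(name): name is "side" or "top" or "wrist"; returns (picture, depth): 400x640x3 uint8, blue, green, red; 400x640 float32, mm along the optical axis (not along the pixel's ray), 0 where there is no reading.
- camera_info(name): a dict with "vertical_fov" (degrees; the focal length in pixels is half the picture's height over the tangent of half this angle, whatever the lens; pixels are square), "cx", "cy" (the principal point, pixels), "world_to_cam" (4x4, takes a point from world to camera coordinates). Camera axes: x right, y down, z forward; pixel columns grow to the right and rows downward; lengths in mm; the calibration is good to about 2 mm. A picture is of the moment at which its call begins: read the wrist's pose just before it. camera_info takes no time and is no camera call; for the wrist camera it gives the pose at the moment of the call.
- sign_off(): hands the job in, once; it reports no verdict.
The state is a dict: "clock": time; "qpos": joint angles; "qvel": joint speeds; "joint_efforts": joint torques, N m; "eef_pos": TCP position; "tcp_rot": TCP orientation; "contact_force": force on the tool from outside, world axes, zero at the start; "wrist_torque": the same for the moment, N m; "opening": opening from 0.0 (shut) to 1.0 (fully open).
Only numpy, scipy, OpenCV 4.12 (cv2) and the standard library are available. Lean on these libraries where they do the work, as an engineer would, in place of code of your own. Each camera call takes 0.05 s, during which the arm holds its last target.

### The job

Make the rail ready for the next run: slide the empty grey carrier along the rail to the red mark without lifting it off, and let go. Then take the full teal carrier out of its dock, keep it upright, hook it onto the rail at the yellow mark and slide it along the rail to the blue-green mark without taking it off again, and let go of it there. Each carrier must hang centred on its mark; last of all push the red lock lever fully over, away from the robot, and leave the things standing around where they are.

Things in the scene. Friction and masses are not known exactly. Their poses are not given: they have to be found in the camera images.
- rail: Fixed rail stand: a round steel bar, 12 mm thick, 500 mm long, along the stand's own y axis, centre line 180 mm above the table, between two posts (18 mm thick, 186 mm high, on 60 mm round feet 18 mm high). White foot plate 90 x 500 x 12 mm below. Origin: on the table under the bar's middle; own x points across the bar, roughly away from the robot.
- empty_carrier: Silver-grey carrier frame without a cassette, 0.2 kg, with a red plate on top of its grip post; the same shape as the full carrier: see there. It starts hanging on the rail, over or near the blue-green mark.
- full_carrier: Teal carrier with a clear cassette, about 0.34 kg, standing loose in the dock. Origin: centre of its underside; z up, y along its width, x roughly away from the robot. Frame 54 (x) by 100 mm (y), 0 to 85 mm high; on it a hook (see its hook and lip points), and on the hook the grip post, top at 215 mm. Hung on the rail, its underside is 34.5 mm above the table.
- full_carrier_hook (a point): Seat of the hook: where the bar's centre line runs (along the carrier's y) when it hangs: x = y = 0, 145.5 mm above the origin. Hook 40 mm wide (y): leg on the -x side (x -22 to -16 mm, heights 83 to 139 mm), roof with an upside-down V underside at 45 degrees, apex about 154 mm high at x = 0, and a lip on the +x side.
- full_carrier_lip (a point): Lower edge of the hook's lip (x 16 to 22 mm, lower edge 125 mm above the origin). The hook is open towards +x between the frame's top (85 mm) and this edge. To hook on: with +x facing the rail, hold the carrier 37 to 47 mm higher than it hangs, move it across until the bar is under the roof's apex (10 mm either way), lower it.
- empty_carrier_hook (a point): The same point of the empty carrier.
- full_carrier_grip (a point): Middle of the upright square grip post (25 x 25 mm, dark), x = y = 0, 192 mm above the full carrier's origin; the post stands free from about 162 to 215 mm.
- empty_carrier_grip (a point): The same point of the empty carrier's grip post.
- mark_bay: Blue-green painted band, 20 mm wide along the bar (and a stripe of the same colour on the foot plate below): the bay mark, in the middle part of the rail. Origin: on the table under the band's middle.
- mark_load: Yellow band and stripe, otherwise like the bay mark: the loading mark, near one end of the rail (either). Origin: on the table under the band's middle.
- mark_park: Red band and stripe, otherwise like the bay mark: the parking mark, near the other end of the rail. Origin: on the table under the band's middle.
- dock: Fixed dark shallow tray, 90 x 136 mm, rim 14 mm high, inner floor about 6 mm high, in which the full carrier starts. Origin: under its centre.
- lock (a joint): Angle of the lock lever in rad: 0 leaning to its own -x (towards the robot), 1.0 fully over to +x (away from the robot). It starts at 0 to 0.15, stays where it is left and moves with about 1 N at the ball.
- lock_tip (a point): Centre of the red ball (26 mm across) at the end of the lever's 10 mm thick rod; the rod is 80 mm long from a pivot 22 mm above the table and swings in the x-z plane of its base, so the ball is 92 mm high at either end of its 77 mm travel and 102 mm high in the middle.
- lock_base: Fixed white block, 70 x 50 x 25 mm, that carries the lock lever; with the dock, on the robot's side of the rail, left or right. Origin: under its centre; the lever swings from its own -x to +x.
- tape_roll: Bystander: white tape roll lying flat, ring 68 mm across, 24 mm high; origin under its centre. Leave it alone.
- spray_bottle: Bystander: blue bottle with white cap, 56 mm across, 150 mm high; origin under its centre. Leave it alone.
- steel_bowl: Bystander: steel bowl, 110 mm across, 45 mm high; origin under its centre. Leave it alone.
- sample_jar: Bystander: amber jar, 52 mm across, 65 mm high; origin under its centre. Leave it alone.
- pen: Bystander: blue marker pen lying along its own x axis, about 130 mm long and 15 mm high; origin under its middle. Leave it alone.
Not all that is in view belongs to the job. Leave any purple look-alike of the empty_carrier alone.

How it is judged:
By the outcome, as a careful person would: the job done as asked, in the order asked, and still so for the second after the job is handed in, with the robot touching nothing.
It also fails if it takes over 61 s, if anything falls off the work surface, if the arm or the gripper's body presses on something with over 40 N, if the wrist force passes 120 N, or if a joint passes its speed limit or range.

## Working session

There is one attempt and no reset: what is moved stays moved. The work goes in short steps, Python scripts to look and compute and a shell command to move; the robot and the scene stay as the last step left them, time stands still between calls to the robot, and variables do not carry over. Pictures are saved under pics/ and viewed, and the job is handed in when it is done.

```bash
ls; mkdir -p pics; python3 - <<'E'
from rig import *
import cv2
print(sense())
for n in("side","top","wrist"):
    i=camera_info(n);print(n,i)
    im,d=grab_frame(n);cv2.imwrite(f"pics/{n}0.png",im)
    import numpy as np;np.save(f"pics/{n}0d.npy",d)
print(tcp_to_tips if not callable(tcp_to_tips) else tcp_to_tips())
E
```

```text
pics
{'clock': 0.0, 'qpos': array([ 1.23460557e+00,  3.53638871e-01,  1.63415772e+00,  1.39338939e-06,
        1.15517348e+00, -2.39729264e-03]), 'qvel': array([ 0.00056272, -0.0004231 , -0.00164459,  0.00126271, -0.00160667,
       -0.00158057]), 'joint_efforts': array([ 2.03738961e-05, -6.05249763e+01, -3.42074382e+01, -2.54213239e-05,
        9.14315024e-03,  9.20016362e-06]), 'eef_pos': array([204.68686823, 590.27635619, 403.95720923]), 'tcp_rot': array([-3.14158808e+00,  1.37741430e-03,  1.23700230e+00]), 'contact_force': array([-0.17553167, -0.06206697, -0.22360838]), 'wrist_torque': array([ 0.02895346,  0.03468981, -0.01804074]), 'opening': 0.9997901889648371}
side {'vertical_fov': 48.69765049312618, 'cx': 324.92053556404755, 'cy': 209.23603651399586, 'world_to_cam': array([[ 7.79825763e-01, -6.25898714e-01, -1.10715173e-02,
        -3.76791898e+02],
       [-4.72950646e-01, -5.77492134e-01, -6.65447611e-01,
         3.87111899e+02],
       [ 4.10109090e-01,  5.24169472e-01, -7.46362445e-01,
         1.00398729e+03],
       [ 0.00000000e+00,  0.00000000e+00,  0.00000000e+00,
 
[... 233 characters left out ...]
095697e-01,  6.66299347e-03, -1.47123439e-01,
         5.53896243e+02],
       [ 1.47129364e-01,  4.05233997e-04, -9.89117175e-01,
         9.65344304e+02],
       [ 0.00000000e+00,  0.00000000e+00,  0.00000000e+00,
         1.00000000e+00]])}
wrist {'vertical_fov': 69.13818680428811, 'cx': 315.6773756388653, 'cy': 200.89472915463534, 'world_to_cam': array([[ 3.27175313e-01,  9.44961121e-01, -2.18940969e-03,
        -6.24951954e+02],
       [ 8.93411143e-01, -3.08570614e-01,  3.26497634e-01,
        -4.39216508e+01],
       [ 3.07851983e-01, -1.08778009e-01, -9.45195483e-01,
         3.81143889e+02],
       [ 0.00000000e+00,  0.00000000e+00,  0.00000000e+00,
         1.00000000e+00]])}
173.4
```

View pics/top0.png

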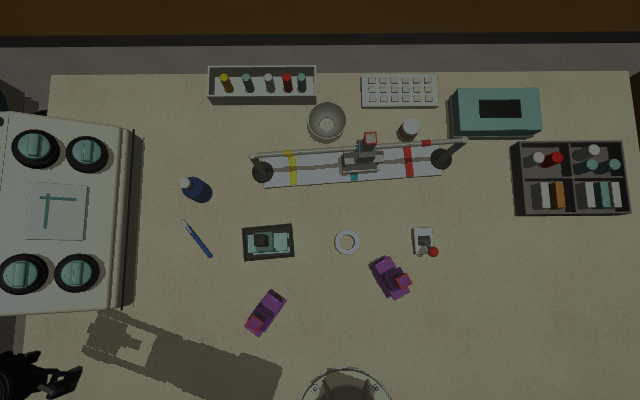

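View pics/side0.png

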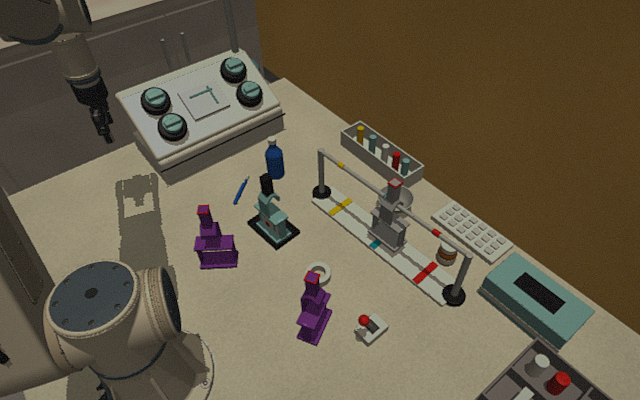

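View pics/wrist0.png

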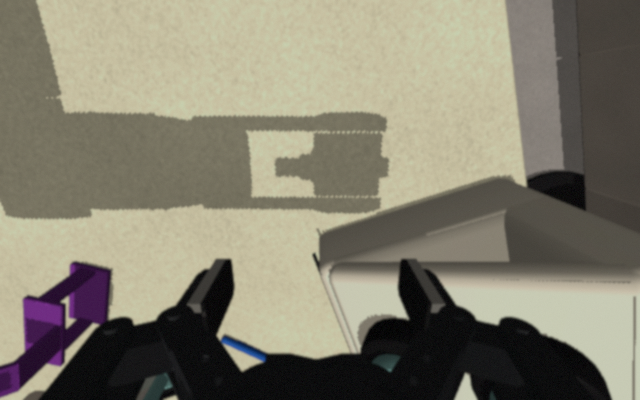

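```bash
cat > h.py <<'E'
import numpy as np, cv2
from rig import *
def K(i): return 200/np.tan(np.radians(i["vertical_fov"]/2))
def cloud(i,d):
    f=K(i);v,u=np.mgrid[:400,:640]
    c=np.stack([(u-i["cx"])/f*d,(v-i["cy"])/f*d,d],-1)
    W=np.linalg.inv(i["world_to_cam"])
    p=c@W[:3,:3].T+W[:3,3]; p[d<=0]=np.nan
    return p
def ray(i,u,v,z):
    f=K(i);W=np.linalg.inv(i["world_to_cam"])
    r=W[:3,:3]@np.array([(u-i["cx"])/f,(v-i["cy"])/f,1]);o=W[:3,3]
    return o+r*(z-o[2])/r[2]
def proj(i,p):
    c=i["world_to_cam"]@np.append(p,1.);f=K(i)
    return c[0]/c[2]*f+i["cx"],c[1]/c[2]*f+i["cy"]
def blobs(im,p,lo,hi,mina=6):
    h=cv2.cvtColor(im,cv2.COLOR_BGR2HSV);m=cv2.inRange(h,lo,hi)
    if lo[0]==0: m|=cv2.inRange(h,(172,lo[1],lo[2]),(180,255,255))
    n,l,s,c=cv2.connectedComponentsWithStats(m)
    for k in range(1,n):
        if s[k,4]>=mina:
            q=p[l==k];print(np.round(c[k],1),s[k,4],np.round(np.nanmedian(q,0)),'z',np.round(np.nanpercentile(q[:,2],[5,95])))
E
python3 - <<'E'
from h import *
i=camera_info("top");im=cv2.imread("pics/top0.png");p=cloud(i,np.load("pics/top0d.npy"))
for n,lo,hi in(("yel",(18,110,90),(32,255,255)),("red",(0,130,70),(8,255,255)),("teal",(78,40,40),(100,255,255))):
    print(n);blobs(im[:300,150:500] if 0 else im,p,lo,hi)
# bar
x=p[...,0];y=p[...,1];z=p[...,2]
m=(z>172)&(z<195)&(x>350)&(x<800)
m[:, :245]=0;m[:,470:]=0
print(m.sum())
cv2.imwrite("pics/crop0.png",cv2.resize(im[90:300,170:470],(800,560),interpolation=cv2.INTER_CUBIC))
i=camera_info("side");s=cv2.imread("pics/side0.png")
cv2.imwrite("pics/crops0.png",cv2.resize(s[140:350,190:490],(800,560),interpolation=cv2.INTER_CUBIC))
E
```

```text
yel
[223.3  77.1] 47 [893. 321.  82.] z [79. 84.]
[287.3 152.3] 46 [651. 139. 186.] z [183. 189.]
[291.7 160.6] 74 [677. 139.  15.] z [11. 18.]
[292.9 177.7] 94 [628. 136.  14.] z [12. 18.]
[558.5 182. ] 6 [ 605. -578.   46.] z [44. 48.]
red
[286.1  76.5] 54 [894. 151.  81.] z [78. 84.]
[369.5 138.3] 50 [662. -43. 249.] z [247. 251.]
[425.8 142.2] 47 [ 673. -185.  187.] z [184. 189.]
[407.2 152.5] 84 [ 700. -184.   14.] z [11. 17.]
[557.  156.7] 95 [ 669. -568.   65.] z [62. 69.]
[408.9 168.7] 99 [ 651. -187.   14.] z [11. 17.]
[433.1 251.3] 74 [ 423. -214.  105.] z [101. 110.]
[403.  280.6] 65 [ 360. -113.  215.] z [212. 216.]
[254.5 322.9] 65 [273. 202. 215.] z [212. 217.]
teal
[300.8  76.8] 51 [892. 110.  81.] z [78. 84.]
[245.5  77.1] 50 [892. 261.  81.] z [78. 84.]
[499.  109.4] 2732 [ 795. -418.   80.] z [77. 83.]
[ 33.1 145.4] 638 [656. 690. 241.] z [223. 248.]
[ 86.  151.3] 557 [656. 602. 193.] z [175. 200.]
[356.8 147.6] 20 [663. -25. 186.] z [178. 188.]
[591.6 164.1] 108 [ 649. -658.   65.] z [61. 68.]
[614.4 163.8] 108 [ 649. -718.   65.] z [62. 68.]
[353.6 176.4] 62 [631. -33.  14.] z [11. 17.]
[604.7 194.4] 208 [ 571. -698.   46.] z [43. 48.]
[ 51.3 205.3] 213 [545. 682. 190.] z [169. 196.]
[269.8 243.6] 609 [441. 179.  92.] z [ 16. 157.]
[ 19.3 274.1] 731 [378. 689. 242.] z [223. 248.]
[ 75.7 272.8] 643 [378. 602. 194.] z [175. 200.]
1298
```

View pics/crop0.png

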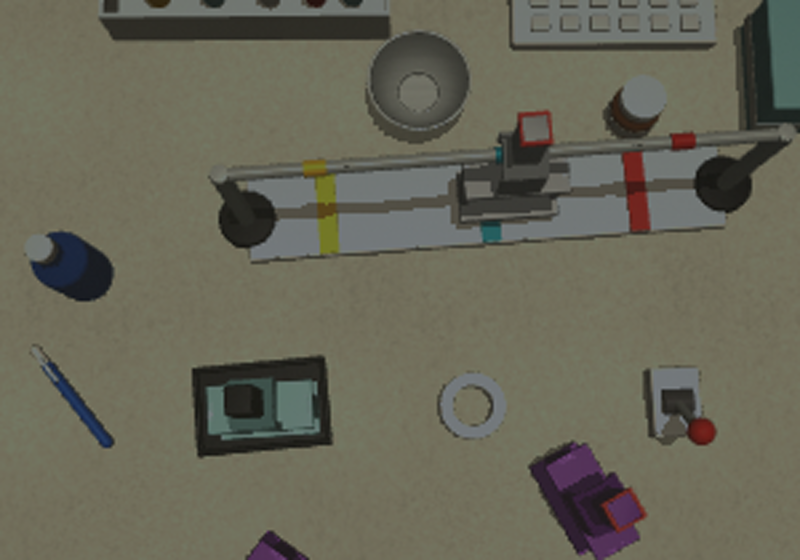

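View pics/crops0.png

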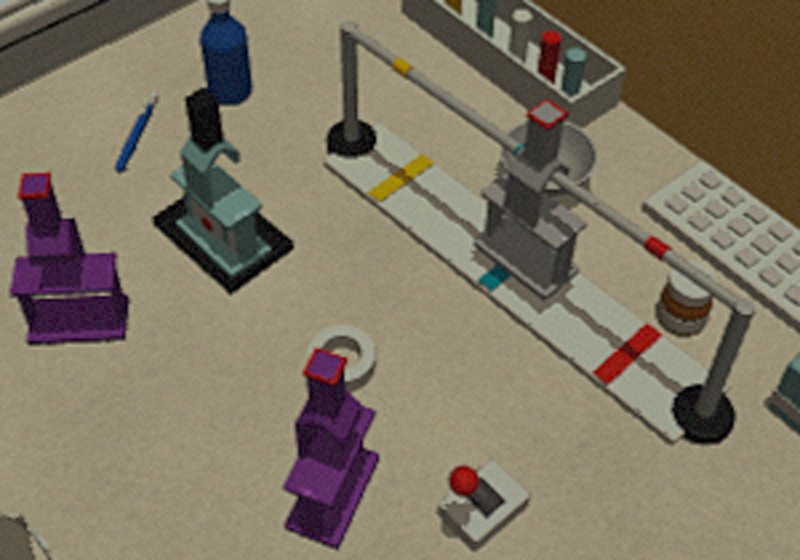

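```bash
cat >> h.py <<'E'
def R(rpy):
    from scipy.spatial.transform import Rotation as S
    return S.from_euler('xyz',rpy).as_matrix()
def go(tip,yaw,s=None,off=155):
    "shift in tool axes (cm) and turn (deg) to bring grasp point to tip with yaw, tool down"
    s=s or sense();M=R(s["tcp_rot"]);d=M.T@(np.array(tip)+[0,0,off]-s["eef_pos"])
    t=-np.degrees((yaw-s["tcp_rot"][2]+np.pi)%(2*np.pi)-np.pi)
    print("shift cm",np.round(d/10,2),"turn",np.round(t,2))
E
python3 - <<'E'
from h import *
i=camera_info("top");im=cv2.imread("pics/top0.png");p=cloud(i,np.load("pics/top0d.npy"))
x,y,z=p[...,0],p[...,1],p[...,2]
m=(z>178)&(z<195)&(x>600)&(x<720)&(y>-260)&(y<220)&~((y>-90)&(y<20))
q=p[m]; c=np.polyfit(q[:,1],q[:,0],1)
for _ in range(3):
    r=q[:,0]-np.polyval(c,q[:,1]);q2=q[abs(r)<7];c=np.polyfit(q2[:,1],q2[:,0],1)
print("bar x=",c,len(q2),"yaw",np.arctan(-c[0]),"yrange",q2[:,1].min(),q2[:,1].max(),np.median(q2[:,2]))
# plate of empty carrier: outer square
m=(z>240)&(z<256)&(x>600)&(x<720)
v,u=np.nonzero(m);print("plate",m.sum(),cv2.minAreaRect(np.c_[u,v].astype(np.float32)),np.round([ray(i,u.mean(),v.mean(),249.5),p[m].mean(0)],1))
# full post top
for (a,b) in((212,232),(217,230)):
    m=(z>a)&(z<b)&(x>380)&(x<520)&(y>100)&(y<260)
    v,u=np.nonzero(m);r=cv2.minAreaRect(np.c_[u,v].astype(np.float32));print("post",m.sum(),r,ray(i,*r[0],221))
# dock: dark
h=cv2.cvtColor(im,cv2.COLOR_BGR2HSV)
d=(h[...,2]<75).astype(np.uint8);d[:220]=0;d[265:]=0;d[:,:235]=0;d[:,300:]=0
v,u=np.nonzero(d);r=cv2.minAreaRect(np.c_[u,v].astype(np.float32));print("dock",r,[np.round(ray(i,*k,14)[:2],1) for k in cv2.boxPoints(r)],ray(i,*r[0],14))
for z0 in (89,91,94):
  m=(z>z0-5)&(z<z0+5)&(x>380)&(x<520)&(y>100)&(y<260); v,u=np.nonzero(m)
  if len(u)>10:
    r=cv2.minAreaRect(np.c_[u,v].astype(np.float32));print("frame",z0,len(u),[np.round(ray(i,*k,z0)[:2],1) for k in cv2.boxPoints(r)],ray(i,*r[0],z0))
m=(z>18)&(z<32)&(x>380)&(x<500)&(y>-270)&(y<-150);v,u=np.nonzero(m)
r=cv2.minAreaRect(np.c_[u,v].astype(np.float32));print("lock",[np.round(ray(i,*k,25)[:2],1) for k in cv2.boxPoints(r)],ray(i,*r[0],25))
E
```

```text
bar x= [-6.88478990e-02  6.60528309e+02] 819 yaw 0.06873942692503318 yrange -259.9931510723018 219.86454486454957 185.07665497708967
plate 525 ((197.00750732421875, 143.50595092773438), (22.011877059936523, 358.0403747558594), 89.82845306396484) [[657.9 470.4 249.5]
 [659.1 473.  245.9]]
post 138 ((259.5, 239.5), (11.0, 11.0), 90.0) [447.74261306 194.45836622 221.        ]
post 138 ((259.5, 239.5), (11.0, 11.0), 90.0) [447.74261306 194.45836622 221.        ]
dock ((267.5854187011719, 241.89663696289062), (33.75204086303711, 51.24431610107422), 84.5596694946289) [array([491.1, 278.2]), array([503.4, 139.4]), array([412.7, 130.5]), array([400.7, 267.5])] [451.65282126 203.91756941  14.        ]
frame 89 387 [array([467.7, 247.1]), array([473.6, 146.6]), array([427.6, 143.4]), array([421.9, 243.2])] [447.6252004  195.08267122  89.        ]
frame 91 404 [array([467.6, 246.7]), array([473.4, 146.8]), array([427.6, 143.6]), array([421.9, 242.8])] [447.5287167  194.98056889  91.        ]
frame 94 369 [array([467.2, 246.2]), array([473.2, 146.9]), array([427.6, 143.6]), array([421.8, 242.2])] [447.37352416 194.73825433  94.        ]
lock [array([ 485.7, -187. ]), array([ 489.3, -238.2]), array([ 420.1, -239.9]), array([ 416.6, -189.3])] [ 452.76358012 -213.58534676   25.        ]
```

```bash
python3 - <<'E'
from h import *
go((600,-43,340),1.639)
E
```

```text
shift cm [-46.9   58.1   -9.04] turn -23.03
```

```bash
python3 -m creep '100 0 0 -5 0;100 -3 4 -9 -3;100 -46.9 58.1 -9 -23;100 -46.9 58.1 -9 -23;100 -46.9 58.1 -9 -23;100 -46.9 58.1 -9 -23;100 -46.9 58.1 -9 -23;100 -46.9 58.1 -9 -23;100 -46.9 58.1 -9 -23;100 -46.9 58.1 -9 -23;100 -46.9 58.1 -9 -23;100 -46.9 58.1 -9 -23;100 -46.9 58.1 -9 -23;100 -46.9 58.1 -9 -23;100 -46.9 58.1 -9 -23;100 -46.9 58.1 -9 -23;100 -46.9 58.1 -9 -23;100 -46.9 58.1 -9 -23;100 -46.9 58.1 -9 -23' 30
python3 - <<'E'
from h import *
i=camera_info("wrist");im,d=grab_frame("wrist");cv2.imwrite("pics/w1.png",im);np.save("pics/w1d.npy",d)
print(i["world_to_cam"])
E
```

```text
clock: 2.05
eef_pos: [599.5, -42.4, 494.2]
tcp_rot: [-3.14, 0.0, 1.638]
contact_force: [-0.3, 0.9, -0.4]
opening: 0.995
[[-6.79162193e-02  9.97690245e-01 -1.24992491e-03  8.30079326e+01]
 [ 9.43619250e-01  6.46421601e-02  3.24659978e-01 -6.34987925e+02]
 [ 3.23990891e-01  2.08702251e-02 -9.45829972e-01  2.72023149e+02]
 [ 0.00000000e+00  0.00000000e+00  0.00000000e+00  1.00000000e+00]]
```

View pics/w1.png

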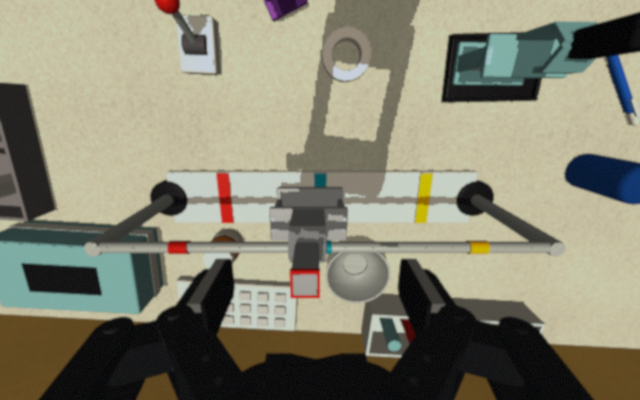

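The wrist view shows the grey carrier with its red plate at (305,283), red band at (178,247), yellow at (479,247), bay band partly visible at (329,247), and the teal carrier in its dock at (500,60). Purple look-alikes: side picture (215,240) and (315,310), left alone.

```bash
cat >> h.py <<'E'
def bands(i,im,p,rng=(560,760)):
    for n,lo,hi in(("yel",(18,110,80),(34,255,255)),("red",(0,130,60),(8,255,255)),("teal",(78,60,40),(100,255,255))):
        h=cv2.cvtColor(im,cv2.COLOR_BGR2HSV);m=cv2.inRange(h,lo,hi)
        if lo[0]==0: m|=cv2.inRange(h,(172,lo[1],lo[2]),(180,255,255))
        c,l,s,ce=cv2.connectedComponentsWithStats(m)
        for k in range(1,c):
            q=p[l==k]
            if s[k,4]<12: continue
            q=np.nanmedian(q,0)
            if not(rng[0]<q[0]<rng[1] and abs(q[1])<280): continue
            zz=12 if q[2]<40 else (180+5.5 if q[2]<200 else 249.5)
            u0,w=s[k,0],s[k,2]; v=ce[k][1]
            print(n,np.round(ce[k],1),s[k,4],"med",np.round(q,1),"ray",np.round(ray(i,*ce[k],zz),1),"ends",np.round(ray(i,u0-.5,v,zz),1)[:2],np.round(ray(i,u0+w-.5,v,zz),1)[:2])
E
python3 - <<'E'
from h import *
i=camera_info("wrist");im=cv2.imread("pics/w1.png");p=cloud(i,np.load("pics/w1d.npy"))
bands(i,im,p)
x,y,z=p[...,0],p[...,1],p[...,2]
m=(z>178)&(z<195)&(x>600)&(x<720)&(y>-250)&(y<190)&~((y>-90)&(y<10))
q=p[m];c=np.polyfit(q[:,1],q[:,0],1)
for _ in range(3):
    r=q[:,0]-np.polyval(c,q[:,1]);q2=q[abs(r)<6];c=np.polyfit(q2[:,1],q2[:,0],1)
print("bar",c,np.median(q2[:,2]))
m=(z>240)&(z<258)&(x>620)&(x<720);v,u=np.nonzero(m);r=cv2.minAreaRect(np.c_[u,v].astype(np.float32));print(r,ray(i,*r[0],249.5),p[m].mean(0))
E
```

```text
yel [423.3 197.4] 600 med [652.6 137.6  13.9] ray [653.2 138.4  12. ] ends [654.2 124.1] [652.2 153.5]
yel [479.4 247. ] 250 med [651.1 137.5 186.2] ray [651.9 137.6 185.5] ends [652.7 126.1] [651.1 148.5]
red [224.6 197.3] 557 med [ 674.1 -185.8   14.3] ray [ 675.6 -186.4   12. ] ends [ 676.5 -199.6] [ 674.7 -173.5]
red [176.9 247.5] 219 med [ 674.1 -185.3  186.8] ray [ 675.1 -185.9  185.5] ends [ 675.8 -195.9] [ 674.3 -175.6]
red [304.9 280.3] 304 med [657.3 -46.7 249. ] ray [662.8 -46.6 249.5] ends [663.8 -59.8] [662. -34.]
teal [319.8 179.7] 160 med [634.4 -32.9  14.1] ray [635.1 -32.8  12. ] ends [635.8 -43. ] [634.5 -23.7]
teal [328.5 247.2] 73 med [662.6 -23.4 186.2] ray [663.5 -23.5 185.5] ends [663.7 -26.7] [663.2 -20.3]
bar [-6.90990789e-02  6.60937296e+02] 185.04037390111336
((304.0, 281.5), (31.0, 30.0), 90.0) [664.1163046  -47.27319505 249.5       ] [664.83927064 -46.88357855 248.88039285]
```

```bash
python3 - <<'E'
from h import *
go((664,-46.5,300),1.6399);go((664,-46.5,226),1.6399)
E
```

```text
shift cm [-0.9   6.42  3.94] turn -0.04
shift cm [-0.9   6.43 11.34] turn -0.04
```

```bash
python3 -m creep '100 -0.9 6.4 0 0;100 -0.9 6.4 2 0;100 -0.9 6.4 6 0;100 -0.9 6.4 9 0;100 -0.9 6.4 11.3 0;70 -0.9 6.4 11.3 0;45 -0.9 6.4 11.3 0;45 -0.9 6.4 11.3 0;36 -0.9 6.4 11.3 0;36 -0.9 6.4 11.3 0' 25
python3 - <<'E'
from h import *
i=camera_info("wrist");im,d=grab_frame("wrist");cv2.imwrite("pics/w2.png",im);im,d=grab_frame("side");cv2.imwrite("pics/s2.png",cv2.resize(im[100:350,240:540],(800,667))[:600])
E
```

```text
clock: 3.1
eef_pos: [663.9, -46.5, 382.7]
tcp_rot: [3.141, 0.001, 1.639]
contact_force: [-0.1, -0.9, 0.7]
opening: 0.357
```

View pics/w2.png

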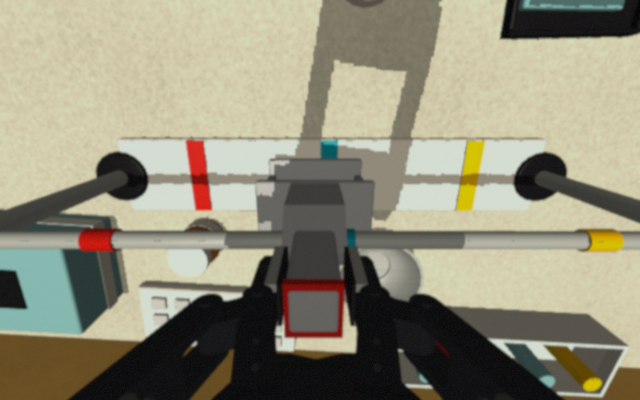

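View pics/s2.png

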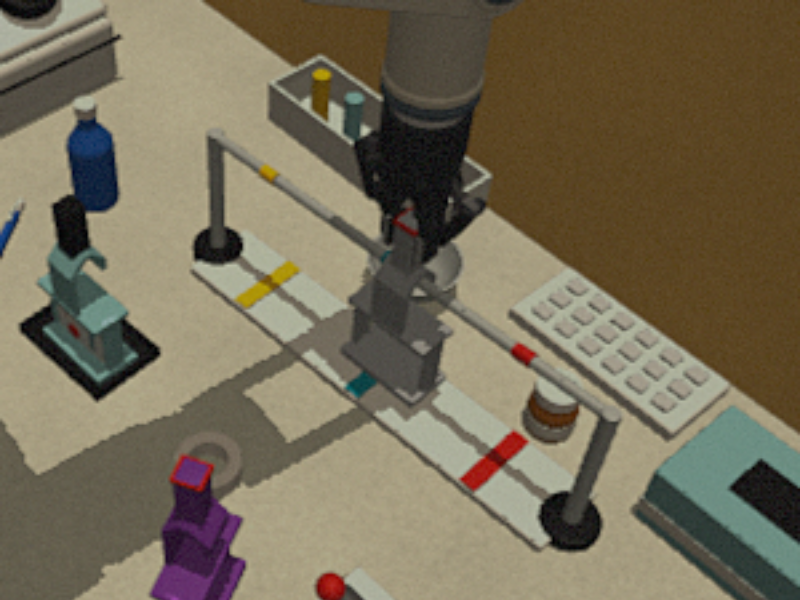

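```bash
python3 -m creep '22 0 0 0 0;22 0 0 0 0;22 0 0 0 0;22 0 0 0 0;22 -0.5 0 0 0;22 -1 0 0 0;22 -1.5 0 0 0;22 -2 0 0 0' 25
python3 - <<'E'
from h import *
i=camera_info("wrist");im,d=grab_frame("wrist");cv2.imwrite("pics/w3.png",im);print(sense()["contact_force"])
y=-185.6;go((660.85-.069*y,y,sense()["eef_pos"][2]-155),1.6399)
E
```

```text
clock: 4.0
eef_pos: [665.1, -66.2, 382.2]
tcp_rot: [-3.141, -0.001, 1.639]
contact_force: [-2.1, 5.0, 3.6]
opening: 0.293
[-1.33277667  3.93580798  2.97965205]
shift cm [-1.19e+01  4.00e-02 -1.00e-02] turn -0.06
```

View pics/w3.png

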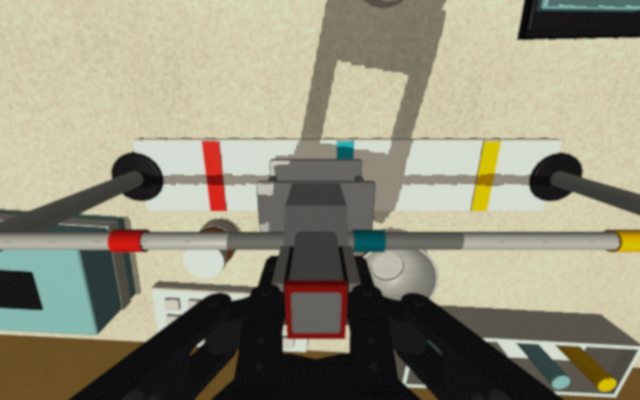

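```bash
python3 -m creep '22 -1 0 0 0;22 -2 0 0 0;22 -3 0 0 0;22 -4.2 0 0 0;22 -5.4 0 0 0;22 -6.6 0 0 0;22 -7.8 0 0 0;22 -9 0 0 0;22 -10 0 0 0;22 -10.8 0 0 0;22 -11.4 0 0 0;22 -11.9 0 0 0;22 -11.9 0 0 0'
python3 - <<'E'
from h import *
i=camera_info("wrist");im,d=grab_frame("wrist");cv2.imwrite("pics/w4.png",im);bands(i,im,cloud(i,d))
E
```

```text
clock: 5.35
eef_pos: [673.2, -186.6, 382.2]
tcp_rot: [-3.141, -0.0, 1.638]
contact_force: [-1.1, 1.4, 3.3]
opening: 0.29
yel [586.9 175.1] 1201 med [652.  137.   13.5] ray [652.4 138.4  12. ] ends [653.9 116.4] [650.9 160.7]
red [315.5 150. ] 272 med [ 644.3 -188.5   13.9] ray [ 644.6 -188.4   12. ] ends [ 645.2 -197.7] [ 644.  -179.1]
red [315.6 303. ] 1479 med [ 666.4 -186.3  248.7] ray [ 671.1 -186.2  249.5] ends [ 672.  -199.8] [ 670.2 -172.8]
teal [445.6 175. ] 1181 med [663.2 -31.3  13.6] ray [663.9 -30.6  12. ] ends [665.  -46.3] [662.8 -14. ]
teal [559.6 240.6] 716 med [663.  -31.7 186. ] ray [663.6 -31.7 185.5] ends [664.5 -45. ] [662.8 -19.7]
```

View pics/w4.png

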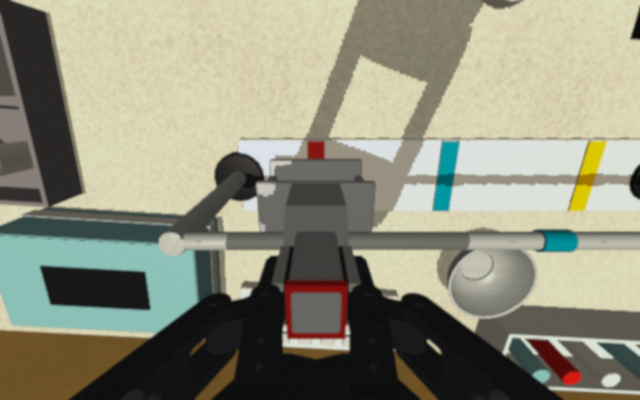

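```bash
python3 -m creep '35 0 0 0 0;50 0 0 0 0;80 0 0 0 0;100 0 0 0 0;100 0 0 0 0;100 0 0 -3 0;100 0 0 -7 0;100 0 -3 -11 0;100 0 -7 -11 0;100 0 -7 -11 0'
python3 - <<'E'
from h import *
i=camera_info("wrist");im,d=grab_frame("wrist");cv2.imwrite("pics/w5.png",im);bands(i,im,cloud(i,d))
i=camera_info("top");im,d=grab_frame("top");cv2.imwrite("pics/t5.png",cv2.resize(im[90:300,170:470],(800,560)))
go((448,195,340),1.64)
E
```

```text
clock: 6.4
eef_pos: [600.1, -191.3, 493.8]
tcp_rot: [-3.141, 0.001, 1.638]
contact_force: [0.1, -0.4, -0.5]
opening: 1.0
yel [513.5 202.8] 597 med [653.3 137.1  13.5] ray [653.7 138.2  12. ] ends [655.  120.2] [652.5 156.3]
yel [615.7 254.9] 253 med [651.9 137.3 185.7] ray [652.3 136.6 185.5] ends [653.2 123.5] [651.6 148.2]
red [315.9 185.5] 152 med [ 645.6 -188.1   13.9] ray [ 646.3 -188.1   12. ] ends [ 646.9 -196.8] [ 645.6 -179.1]
red [315.7 289.1] 324 med [ 666.4 -186.5  248.7] ray [ 671.7 -186.3  249.5] ends [ 672.6 -199.5] [ 670.8 -172.6]
teal [410.6 202.6] 593 med [664.  -31.3  13.6] ray [664.9 -30.7  12. ] ends [665.8 -43.9] [663.9 -16. ]
teal [459.4 255.1] 245 med [663.4 -30.6 185.9] ray [664.  -31.4 185.5] ends [664.8 -43.1] [663.3 -20.5]
shift cm [ 39.57 -12.87  -0.25] turn -0.12
```

View pics/w5.png

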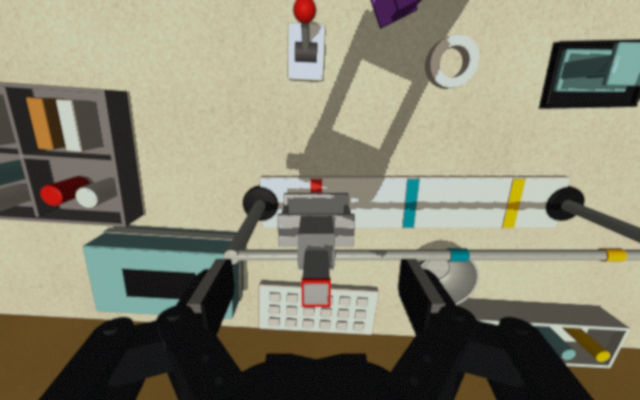

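```bash
python3 -m creep '100 39 -19 0 0;100 39 -19 0 0;100 39 -19 0 0;100 39 -19 0 0;100 39 -19 0 0;100 39 -19 0 0;100 39 -19 0 0;100 39 -19 0 0;100 39 -19 0 0;100 39 -19 0 0;100 39 -19 0 0'
python3 - <<'E'
from h import *
i=camera_info("wrist");im,d=grab_frame("wrist");cv2.imwrite("pics/w6.png",im);p=cloud(i,d);np.save("pics/w6d.npy",p)
x,y,z=p[...,0],p[...,1],p[...,2]
for a,b,zz in((216,228,221),(86,96,91)):
    m=(z>a)&(z<b)&(x>380)&(x<520)&(y>100)&(y<290);v,u=np.nonzero(m);r=cv2.minAreaRect(np.c_[u,v].astype(np.float32));print(len(u),r,ray(i,*r[0],zz),[np.round(ray(i,*k,zz)[:2],1) for k in cv2.boxPoints(r)],np.nanmedian(z[m]))
E
```

```text
clock: 7.6
eef_pos: [387.6, 186.2, 492.2]
tcp_rot: [3.141, 0.001, 1.641]
contact_force: [1.0, -1.0, 0.3]
opening: 0.999
630 ((321.0, 261.0), (24.0, 26.0), 90.0) [447.29397489 195.50583984 221.        ] [array([435.5, 182.5]), array([433.8, 206.6]), array([459.5, 208.9]), array([461.3, 184.1])] 220.50997188668606
1328 ((319.3371887207031, 211.5711212158203), (73.09503173828125, 31.89361000061035), 0.8425242304801941) [447.69028107 195.27680882  91.        ] [array([474.3, 145.9]), array([427.5, 144.9]), array([422.1, 242.9]), array([468.7, 247.6])] 90.65466911172393
```

View pics/w6.png

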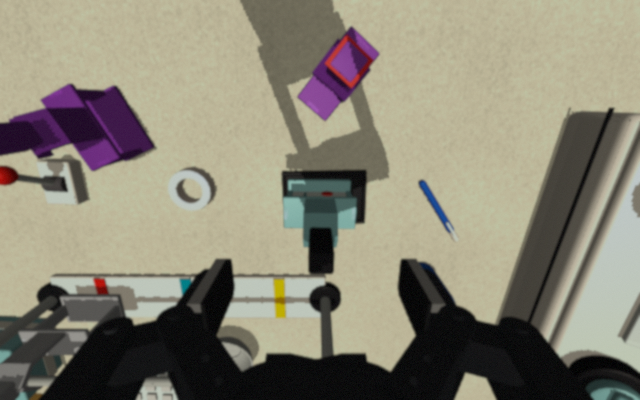

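```bash
python3 - <<'E'
from h import *
go((447.5,195.3,199),1.64)
E
```

```text
shift cm [ 0.59  6.01 13.82] turn -0.06
```

```bash
python3 -m creep '100 0.6 6 0 0;100 0.6 6 2 0;100 0.6 6 6 0;100 0.6 6 10 0;100 0.6 6 12.5 0;100 0.6 6 13.8 0;70 0.6 6 13.8 0;45 0.6 6 13.8 0;36 0.6 6 13.8 0;36 0.6 6 13.8 0;24 0.6 6 13.8 0;20 0.6 6 13.8 0;20 0.6 6 13.8 0;20 0.6 6 13.8 0;20 0.6 6 13.8 0' 50
python3 - <<'E'
from h import *
i=camera_info("wrist");im,d=grab_frame("wrist");cv2.imwrite("pics/w7.png",im);print(sense()["wrist_torque"],sense()["eef_pos"])
E
```

```text
clock: 9.15
eef_pos: [447.8, 195.5, 355.5]
tcp_rot: [3.139, 0.001, 1.639]
contact_force: [-0.4, -2.3, 7.8]
opening: 0.287
[-0.20957209  0.04047618 -0.03496362] [447.83962764 195.52385451 355.46651747]
```

View pics/w7.png

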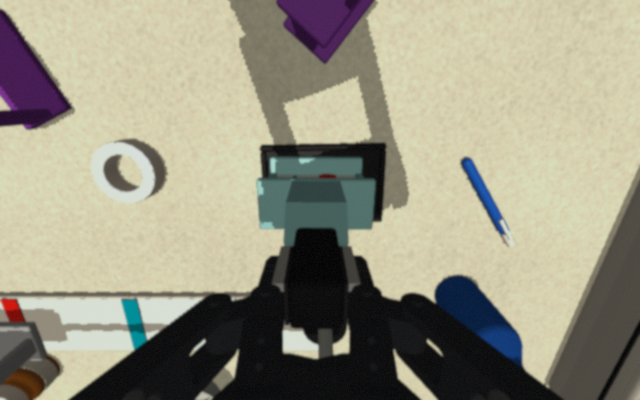

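```bash
python3 -m creep '20 0 0 -0.5 0;20 0 0 -1 0;20 0 0 -2 0;20 0 0 -3.2 0;20 0 0 -4.4 0;20 0 0 -5.6 0;20 0 0 -6.6 0;20 0 0 -7.1 0;20 0 0 -7.1 0'
python3 - <<'E'
from h import *
i=camera_info("wrist");im,d=grab_frame("wrist");cv2.imwrite("pics/w8.png",im);p=cloud(i,d)
x,y,z=p[...,0],p[...,1],p[...,2]
i=camera_info("side");im,d=grab_frame("side");cv2.imwrite("pics/s8.png",cv2.resize(im[100:350,200:500],(720,600)))
go((561,131.5,426-155),1.64);go((651.4,137.6,426-155),1.64)
E
```

```text
clock: 10.1
eef_pos: [447.8, 195.6, 427.3]
tcp_rot: [3.137, 0.0, 1.639]
contact_force: [-0.3, -0.4, -4.3]
opening: 0.287
shift cm [-7.16 10.88  0.06] turn -0.04
shift cm [-7.17 19.95  0.08] turn -0.04
```

View pics/s8.png

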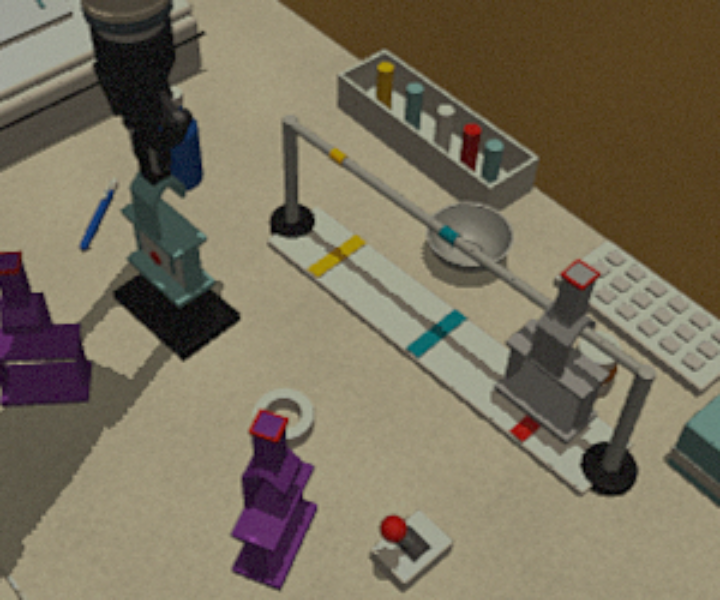

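View pics/w8.png

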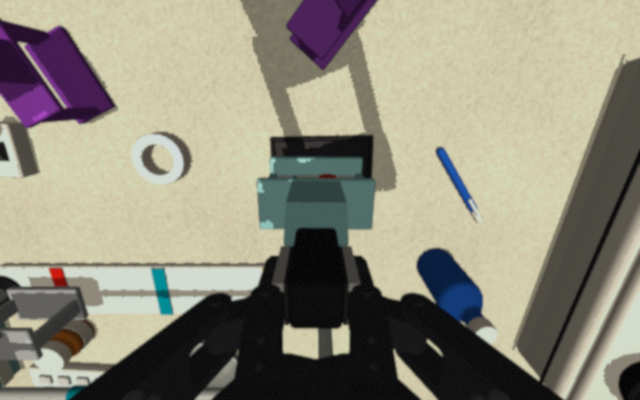

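```bash
python3 -m creep '20 -0.8 1 0 0;20 -2 2.6 0 0;20 -3.5 4.6 0 0;20 -5 6.6 0 0;20 -6.2 8.6 0 0;20 -7 10 0 0;20 -7.2 11.5 0 0;20 -7.2 12.8 0 0;20 -7.2 13.8 0 0;20 -7.2 14.3 0 0;20 -7.2 14.5 0 0;20 -7.2 14.5 0 0'
python3 - <<'E'
from h import *
i=camera_info("wrist");im,d=grab_frame("wrist");cv2.imwrite("pics/w9.png",im);bands(i,im,cloud(i,d))
i=camera_info("side");im,d=grab_frame("side");cv2.imwrite("pics/s9.png",cv2.resize(im[110:260,270:470],(800,600)))
go((651.4,137.6,426-155),1.64)
E
```

```text
clock: 11.4
eef_pos: [596.9, 133.8, 426.5]
tcp_rot: [3.139, 0.001, 1.64]
contact_force: [0.8, 0.3, -2.8]
opening: 0.288
red [327.1 176.1] 39 med [587.2 144.8 105.1] ray [567.  140.4 185.5] ends [567.4 134.8] [566.6 145.9]
red [ 78.4 184.5] 228 med [ 645.5 -187.7   14.1] ray [ 646.2 -189.6   12. ] ends [ 647.1 -201.9] [ 645.3 -177.2]
teal [316.7 197.8] 7286 med [583.9 133.6 162.5] ray [584.5 133.9 185.5] ends [587.6  89.6] [581.4 178.7]
teal [194.8 204.6] 819 med [663.3 -31.   14. ] ray [664.6 -32.   12. ] ends [665.7 -47.9] [663.6 -17. ]
teal [114.3 273.2] 411 med [662.3 -31.1 186.2] ray [663.1 -31.  185.5] ends [663.9 -42.5] [662.2 -18.2]
shift cm [0.01 5.49 0.08] turn -0.02
```

View pics/s9.png

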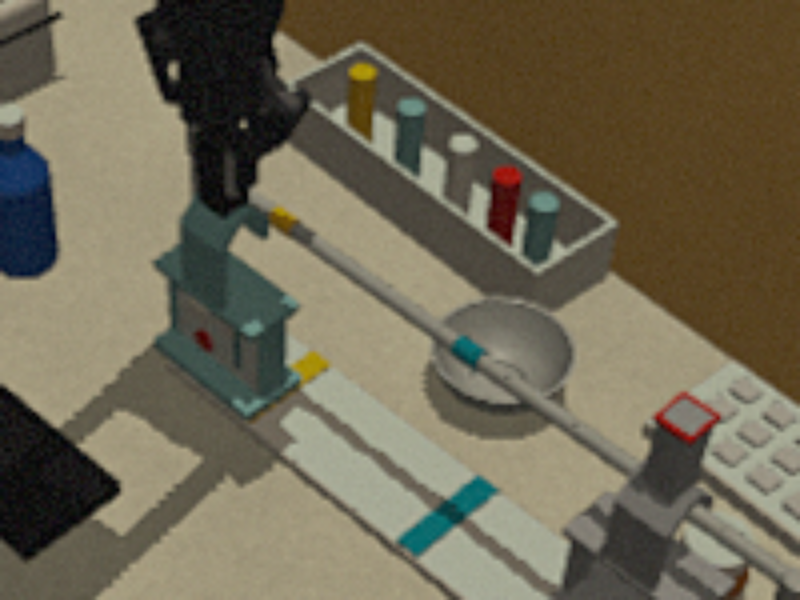

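View pics/w9.png

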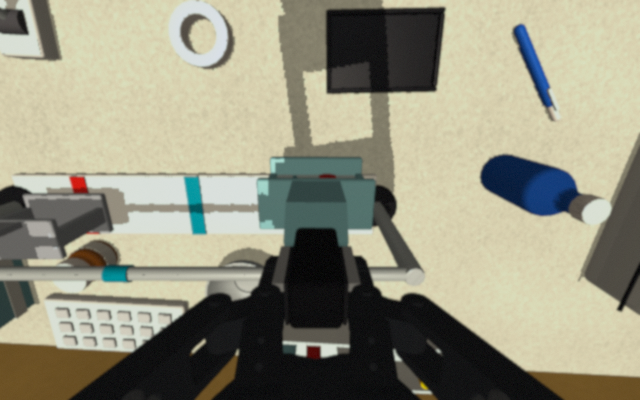

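Heights look right: lip above bar, frame below it. Continue across.

```bash
python3 -m creep '20 0 0.7 0 0;20 0 1.5 0 0;20 0 2.4 0 0;20 0 3.3 0 0;20 0 4.2 0 0;20 0 4.9 0 0;20 0 5.4 0 0;20 0 5.5 0 0;20 0 5.5 0 0'
python3 - <<'E'
from h import *
i=camera_info("side");im,d=grab_frame("side");cv2.imwrite("pics/s10.png",cv2.resize(im[110:260,270:470],(800,600)))
go((651.4,137.6,384.5-155),1.64)
E
```

```text
clock: 12.4
eef_pos: [651.6, 137.5, 426.6]
tcp_rot: [3.14, 0.001, 1.64]
contact_force: [0.8, -0.9, -3.2]
opening: 0.285
shift cm [ 0.01 -0.    4.21] turn -0.02
```

View pics/s10.png

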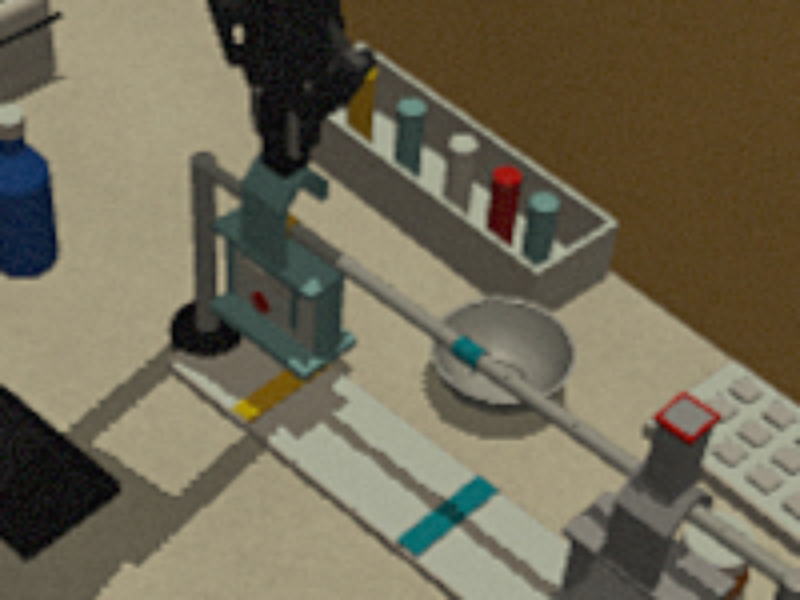

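```bash
python3 -m creep '20 0 0 0.6 0;20 0 0 1.3 0;20 0 0 2 0;20 0 0 2.7 0;20 0 0 3.2 0;20 0 0 3.6 0;20 0 0 3.9 0;20 0 0 4 0;20 0 0 4 0'; python3 -c "
from h import *
print(sense()['contact_force'],sense()['eef_pos'])"
```

```text
clock: 13.35
eef_pos: [651.5, 137.5, 386.6]
tcp_rot: [3.14, 0.001, 1.64]
contact_force: [-0.2, 0.4, -3.4]
opening: 0.287
[-0.2097806   0.41243297 -3.38295079] [651.46315092 137.47858034 386.63584775]
```

```bash
python3 -m creep '20 0 0 0.1 0;20 0 0 0.2 0;20 0 0 0.2 0;20 0 0 0.25 0;20 0 0 0.25 0'; python3 - <<'E'
from h import *
s=sense();print(s['contact_force'],s['eef_pos'],s["wrist_torque"])
i=camera_info("side");im,d=grab_frame("side");cv2.imwrite("pics/s11.png",cv2.resize(im[110:260,270:470],(800,600)))
i=camera_info("wrist");im,d=grab_frame("wrist");cv2.imwrite("pics/w11.png",im)
E
```

```text
clock: 13.85
eef_pos: [651.7, 137.5, 384.6]
tcp_rot: [3.139, 0.001, 1.64]
contact_force: [1.3, -0.4, -1.1]
opening: 0.285
[ 1.29364193 -0.41021352 -1.09622601] [651.7363316  137.49016669 384.58434321] [-0.07756405 -0.23488055  0.05035893]
```

View pics/s11.png

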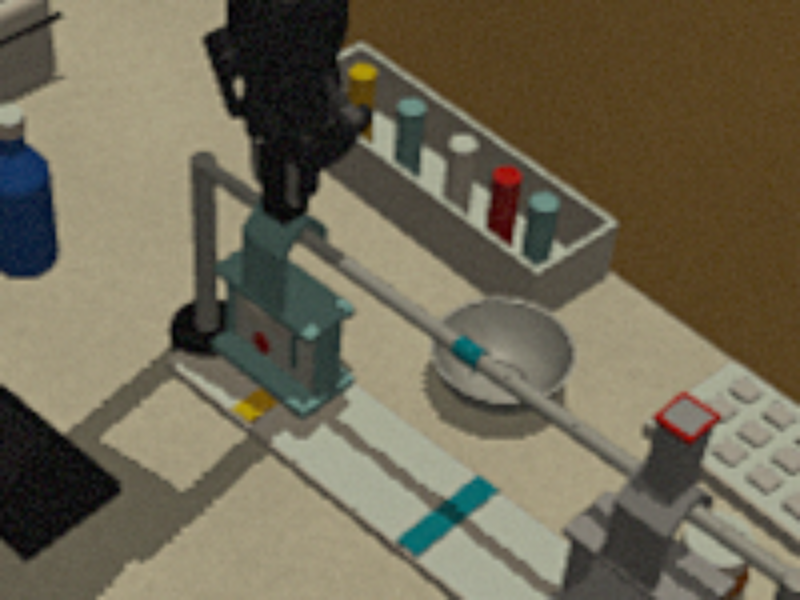

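View pics/w11.png

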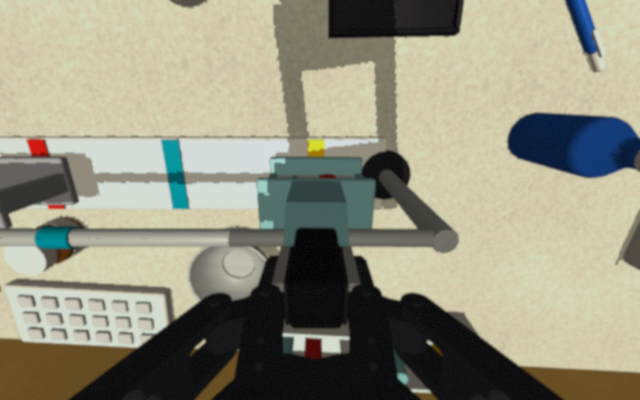

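```bash
python3 -m creep '20 0 0 0.1 0;20 0 0 0.1 0;20 -0.5 0 0.1 0;20 -1.2 0 0.1 0;20 -2.2 0 0.1 0;20 -3.4 0 0.1 0;20 -4.6 0 0.1 0;20 -5.8 0 0.1 0;20 -7 0 0.1 0;20 -8.2 0 0.1 0;20 -9.4 0 0.1 0;20 -10.6 0 0.1 0;20 -11.8 0 0.1 0;20 -13 0 0.1 0;20 -14.2 0 0.1 0;20 -15.2 0 0.1 0;20 -15.9 0 0.1 0;20 -16.4 0 0.1 0;20 -16.7 0 0.1 0;20 -16.7 0 0.1 0'
python3 - <<'E'
from h import *
i=camera_info("wrist");im,d=grab_frame("wrist");cv2.imwrite("pics/w12.png",im);bands(i,im,cloud(i,d))
print(sense()["eef_pos"],sense()["contact_force"])
E
```

```text
clock: 15.95
eef_pos: [663.4, -29.2, 384.0]
tcp_rot: [3.138, 0.0, 1.639]
contact_force: [2.4, 2.5, 2.7]
opening: 0.283
yel [454.8 173. ] 1163 med [651.5 137.1  13.7] ray [652.4 138.   12. ] ends [653.5 122. ] [651.2 154.4]
yel [576.  237.5] 728 med [651.6 137.  186. ] ray [652.2 136.9 185.5] ends [653.1 123.2] [651.4 148.7]
red [180.2 147.3] 283 med [ 643.7 -188.1   13.9] ray [ 644.1 -189.1   12. ] ends [ 644.8 -199.3] [ 643.4 -178.3]
red [327.3 176.2] 33 med [654.2 -18.   61.8] ray [623.  -24.7 185.5] ends [623.3 -28.7] [622.7 -20.5]
teal [316.3 196.2] 7492 med [650.3 -30.  119.8] ray [635.9 -30.3 185.5] ends [638.4 -65.4] [633.5   4.3]
[663.33145158 -29.18437594 383.96828105] [1.99028355 1.84778071 2.0394759 ]
```

View pics/w12.png

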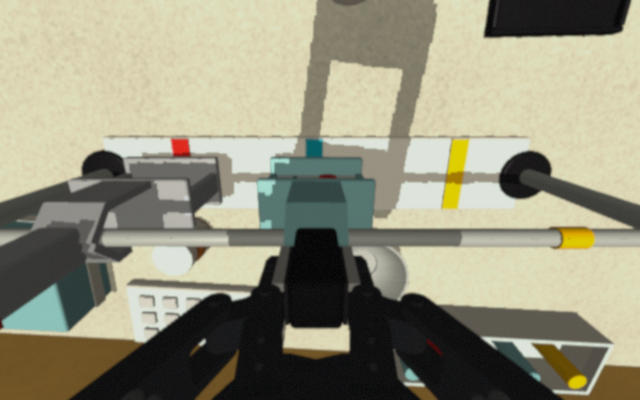

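```bash
python3 -m creep '20 -0.1 0 0 0;20 -0.18 0 0 0;20 -0.18 0 0 0;20 -0.18 0 0 0'
python3 - <<'E'
from h import *
i=camera_info("wrist");im=grab_frame("wrist")[0]
h=cv2.cvtColor(im,cv2.COLOR_BGR2HSV);m=cv2.inRange(h,(78,100,40),(100,255,255))[139:154,280:345]
v,u=np.nonzero(m);print(u.mean()+280,v.mean()+139,r:=ray(i,u.mean()+280,v.mean()+139,12),"at bar",r[1]+(663-r[0])*.069,sense()["eef_pos"],sense()["contact_force"])
E
```

```text
clock: 16.4
eef_pos: [663.4, -30.7, 384.0]
tcp_rot: [3.138, -0.0, 1.64]
contact_force: [1.3, 4.7, 2.7]
opening: 0.29
315.0 146.5 [632.4526841  -33.38488379  12.        ] at bar -31.277118992808045 [663.45957126 -30.6958908  383.97641329] [-0.0088894   4.65664039  1.44486123]
```

```bash
python3 -m creep '32 -0.03 0 0 0;40 -0.03 0 0 0;60 -0.03 0 0 0;100 -0.03 0 0 0;100 -0.03 0 0 0;100 0 0 -3 0;100 0 0 -7 0;100 0 -3 -11 0;100 0 -7 -11 0;100 0 -7 -11 0'
python3 - <<'E'
from h import *
i=camera_info("wrist");im,d=grab_frame("wrist");cv2.imwrite("pics/w13.png",im);p=cloud(i,d);bands(i,im,p)
x,y,z=p[...,0],p[...,1],p[...,2]
m=(z>246)&(z<253)&(x>620)&(x<720)&(y>-90)&(y<30);v,u=np.nonzero(m);r=cv2.minAreaRect(np.c_[u,v].astype(np.float32));print(r,ray(i,*r[0],249.5),np.nanmedian(p[m],0))
h=cv2.cvtColor(im,cv2.COLOR_BGR2HSV)
i=camera_info("side");im,d=grab_frame("side");cv2.imwrite("pics/s13.png",cv2.resize(im[110:335,270:540],(720,600)))
i=camera_info("top");im,d=grab_frame("top");cv2.imwrite("pics/t13.png",im);np.save("pics/t13d.npy",d)
E
```

```text
clock: 17.45
eef_pos: [589.8, -35.7, 495.1]
tcp_rot: [3.138, 0.0, 1.639]
contact_force: [-0.7, -0.1, 0.3]
opening: 0.999
yel [418.  201.8] 582 med [653.5 137.4  13.5] ray [654.2 137.9  12. ] ends [655.1 123.9] [653.2 151.9]
yel [470.5 253.1] 247 med [651.5 136.9 185.8] ray [652.1 136.8 185.5] ends [652.9 125. ] [651.3 147.6]
red [218.7 183.7] 152 med [ 645.4 -188.6   14. ] ray [ 645.9 -189.1   12. ] ends [ 646.6 -199. ] [ 645.2 -178.1]
red [323.6 206.8] 33 med [654.3 -19.2  64.8] ray [609.9 -26.  185.5] ends [610.2 -31.2] [609.5 -21. ]
red [141.6 288.9] 390 med [ 671.8 -181.8  248.8] ray [ 673.8 -182.5  249.5] ends [ 675.  -200.1] [ 672.9 -169.5]
teal [315.8 222.7] 3533 med [650.2 -31.8 119.7] ray [628.  -32.7 185.5] ends [630.7 -71.6] [625.3   6.4]
((315.5, 288.5), (25.0, 27.0), 90.0) [662.6885981  -30.59297125 249.5       ] [663.39512719 -30.45425189 249.07026998]
```

View pics/w13.png

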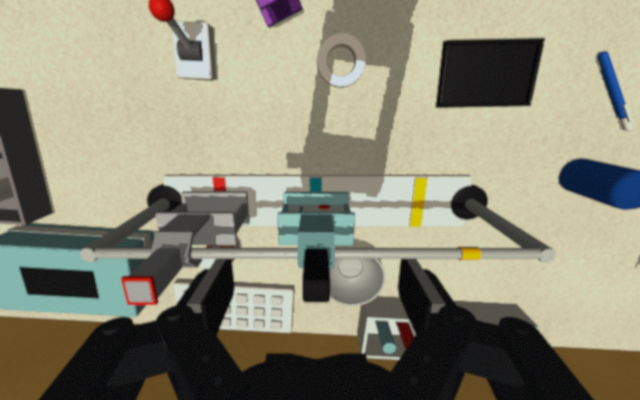

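View pics/s13.png

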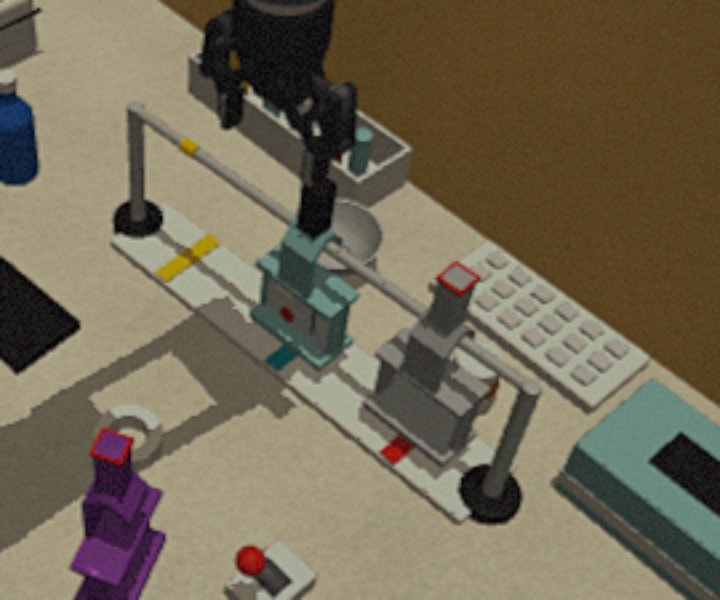

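```bash
python3 - <<'E'
from h import *
i=camera_info("top");im=cv2.imread("pics/t13.png");p=cloud(i,np.load("pics/t13d.npy"))
h=cv2.cvtColor(im,cv2.COLOR_BGR2HSV);m=cv2.inRange(h,(135,60,30),(165,255,255))>0
m[:,:340]=0
q=p[m];print("purple",np.nanmin(q,0),np.nanmax(q,0))
for a,b in((0,40),(40,120),(120,240)):
    k=q[(q[:,2]>a)&(q[:,2]<b)];print(a,b,len(k),np.round(k.min(0)),np.round(k.max(0)), "x<400 miny",k[(k[:,0]<420)][:,1].min() if (k[:,0]<420).any() else None)
m=(cv2.inRange(h,(0,110,50),(9,255,255))|cv2.inRange(h,(171,110,50),(180,255,255)))>0
m[:235]=0;m[265:]=0;m[:,:420]=0;m[:,445:]=0
v,u=np.nonzero(m);print(u.mean(),v.mean(),ray(i,u.mean(),v.mean(),92),np.nanmax(p[m][:,2]),cv2.minEnclosingCircle(np.c_[u,v].astype(np.float32)))
q=p[(p[...,0]>405)&(p[...,0]<490)&(p[...,1]<-150)&(p[...,1]>-300)&(p[...,2]>5)]
print(q.min(0),q.max(0))
i=camera_info("side");im,d=grab_frame("side");p=cloud(i,d)
h=cv2.cvtColor(im,cv2.COLOR_BGR2HSV);m=(cv2.inRange(h,(0,110,50),(9,255,255))|cv2.inRange(h,(171,110,50),(180,255,255)))>0
m[:305]=0;m[340:]=0;m[:,:345]=0;m[:,385:]=0
v,u=np.nonzero(m);print("side",u.mean(),v.mean(),ray(i,u.mean(),v.mean(),92))
cv2.imwrite("pics/s14.png",cv2.resize(im[250:370,270:430],(800,600)))
go((370,-212,340),1.64)
E
```

```text
Traceback (most recent call last):
ValueError: zero-size array to reduction operation fmin which has no identity
```

```bash
cat > a.py <<'E'
from h import *
i=camera_info("top");im=cv2.imread("pics/top0.png");p=cloud(i,np.load("pics/top0d.npy"))
h=cv2.cvtColor(im,cv2.COLOR_BGR2HSV);m=cv2.inRange(h,(135,60,30),(168,255,255))>0
m[:,:340]=0
q=p[m]
print("purple",np.nanmin(q,0),np.nanmax(q,0))
for a,b in((0,40),(40,120),(120,240)):
    k=q[(q[:,2]>a)&(q[:,2]<b)];print(a,b,len(k),np.round(k.min(0)),np.round(k.max(0)))
im=cv2.imread("pics/top0.png");h=cv2.cvtColor(im,cv2.COLOR_BGR2HSV)
m=(cv2.inRange(h,(0,110,50),(9,255,255))|cv2.inRange(h,(171,110,50),(180,255,255)))>0
m[:235]=0;m[265:]=0;m[:,:420]=0;m[:,445:]=0
v,u=np.nonzero(m);print(u.mean(),v.mean(),ray(i,u.mean(),v.mean(),92),np.nanmax(p[m][:,2]),cv2.minEnclosingCircle(np.c_[u,v].astype(np.float32)))
i=camera_info("side");im,d=grab_frame("side");p=cloud(i,d)
h=cv2.cvtColor(im,cv2.COLOR_BGR2HSV);m=(cv2.inRange(h,(0,110,50),(9,255,255))|cv2.inRange(h,(171,110,50),(180,255,255)))>0
m[:305]=0;m[340:]=0;m[:,:345]=0;m[:,385:]=0
v,u=np.nonzero(m);print("side",u.mean(),v.mean(),ray(i,u.mean(),v.mean(),92))
cv2.imwrite("pics/s14.png",cv2.resize(im[250:370,270:430],(800,600)))
go((370,-212,340),1.64)
E
python3 a.py
```

```text
purple [ 303.89979588 -156.67935199    4.47104529] [411.84839399 -69.43470484 217.91826113]
0 40 186 [ 304. -123.    4.] [412. -69.  17.]
40 120 410 [ 307. -157.   79.] [409. -72. 110.]
120 240 256 [ 331. -130.  131.] [383. -86. 218.]
432.5952380952381 251.32142857142858 [ 422.13498202 -217.25751034   92.        ] 112.1429111085314 ((432.5, 251.5), 5.147915363311768)
side 363.7938144329897 319.82474226804123 [ 424.312082   -215.02449868   92.        ]
shift cm [-16.06 -23.54  -0.24] turn -0.03
```

View pics/s14.png

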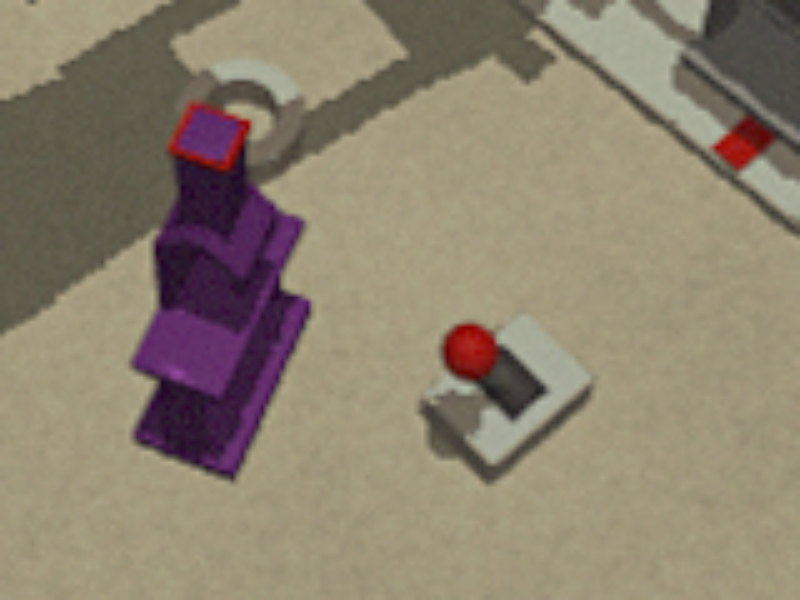

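```bash
python3 -m creep '0 -15.5 -23.5 0 0;0 -15.5 -23.5 0 0;0 -15.5 -23.5 0 0;0 -15.5 -23.5 0 0;0 -15.5 -23.5 0 0;0 -15.5 -23.5 0 0;0 -15.5 -23.5 0 0;0 -15.5 -23.5 0 0;0 -15.5 -23.5 0 0' 30
python3 - <<'E'
from h import *
i=camera_info("wrist");im,d=grab_frame("wrist");cv2.imwrite("pics/w15.png",im)
p=cloud(i,d);h=cv2.cvtColor(im,cv2.COLOR_BGR2HSV);m=(cv2.inRange(h,(0,130,50),(8,255,255))|cv2.inRange(h,(172,130,50),(180,255,255)))
n,l,s,c=cv2.connectedComponentsWithStats(m)
for k in range(1,n):
    if s[k,4]>30: print(c[k],s[k,4],np.round(np.nanmedian(p[l==k],0)),ray(i,*c[k],93))
go((365,-215.5,97),1.64)
E
```

```text
clock: 18.55
eef_pos: [371.1, -206.3, 492.5]
tcp_rot: [3.138, -0.0, 1.64]
contact_force: [0.1, -0.2, -0.1]
opening: -0.001
[415.16296296 187.91111111] 270 [ 355. -121.  214.] [389.52197371 -72.65530847  93.        ]
[305.86065574 206.54918033] 244 [ 421. -215.  105.] [ 425.86976325 -215.41276113   93.        ]
[ 98.80640854 313.1682243 ] 749 [ 663. -563.   49.] [ 624.86560166 -526.30265295   93.        ]
shift cm [-0.91 -0.77 24.04] turn 0.03
```

View pics/w15.png

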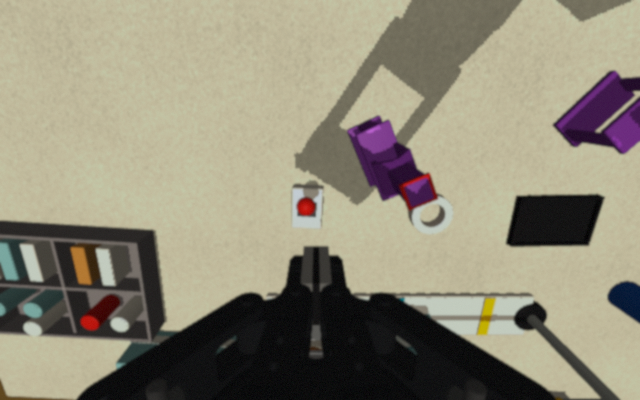

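```bash
python3 -m creep '0 -0.9 -0.3 5 0;0 -0.9 -0.3 10 0;0 -0.9 -0.3 15 0;0 -0.9 -0.3 20 0;0 -0.9 -0.3 23 0;0 -0.9 -0.3 24 0;0 -0.9 -0.3 24 0'
python3 - <<'E'
from h import *
i=camera_info("side");im,d=grab_frame("side");cv2.imwrite("pics/s16.png",cv2.resize(im[220:370,270:470],(800,600)))
i=camera_info("wrist");im,d=grab_frame("wrist");cv2.imwrite("pics/w16.png",im)
print(sense()["contact_force"])
E
```

```text
clock: 19.3
eef_pos: [370.1, -214.6, 251.4]
tcp_rot: [3.14, -0.002, 1.642]
contact_force: [0.7, -0.1, 0.7]
opening: 0.001
[ 0.0663185  -0.25720661 -0.4224598 ]
```

View pics/s16.png

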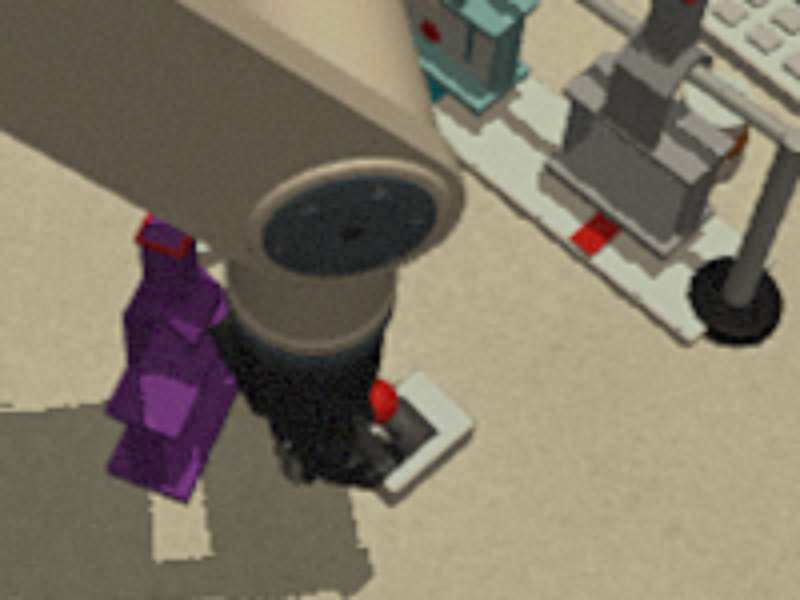

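View pics/w16.png

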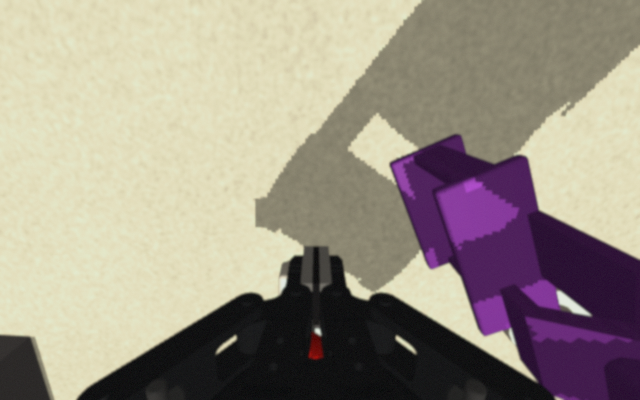

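```bash
python3 -m creep '0 0 1 0 0;0 0 2 0 0;0 0 3 0 0;0 0 4 0 0;0 0 4.8 0 0;0 0 5.6 0 0;0 0 6.4 0 0;0 0 7.2 0 0;0 0 7.9 0 0;0 0 8.5 0 0;0 0 8.5 0 0'
python3 - <<'E'
from h import *
i=camera_info("side");im,d=grab_frame("side");cv2.imwrite("pics/s17.png",cv2.resize(im[220:370,270:470],(800,600)))
print(sense()["contact_force"])
E
```

```text
clock: 20.5
eef_pos: [456.3, -209.3, 253.8]
tcp_rot: [3.136, 0.001, 1.642]
contact_force: [-0.3, -0.3, -0.2]
opening: -0.001
[-0.11102645 -0.38015084  1.01837873]
```

View pics/s17.png

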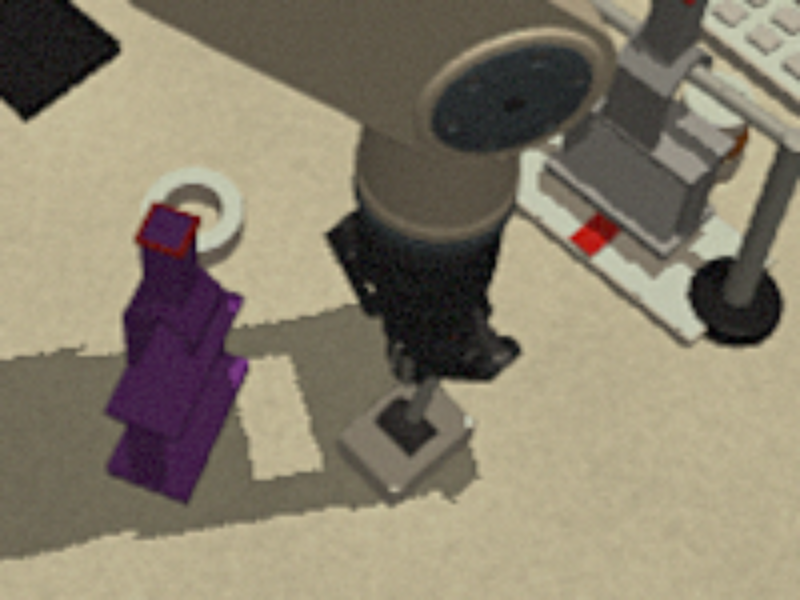

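```bash
python3 -m creep '0 0 0.3 0.2 0;0 0 0.6 0.3 0;0 0 0.8 0.3 0;0 0 1 0.3 0;0 0 1 0.3 0'; python3 -c "
from h import *
print(sense()['contact_force'])"
```

```text
clock: 21.05
eef_pos: [466.0, -208.5, 250.8]
tcp_rot: [3.137, 0.0, 1.642]
contact_force: [0.1, -0.0, -0.9]
opening: 0.001
[ 0.12721405 -0.00759617 -0.85330858]
```

```bash
python3 -m creep '0 0 0.2 0 0;0 0 0.2 0 0;0 0 0.4 0 0;0 0 0.4 0 0';  python3 -m creep '0 0 0.2 0 0;0 0 0.2 0 0;0 0 0.3 0 0;0 0 0.3 0 0'
python3 - <<'E'
from h import *
im,d=grab_frame("side");cv2.imwrite("pics/s18.png",cv2.resize(im[220:370,270:470],(800,600)))
E
```

```text
clock: 21.45
eef_pos: [468.6, -208.1, 250.5]
tcp_rot: [3.141, -0.001, 1.642]
contact_force: [-9.4, -2.5, 4.3]
opening: 0.001
clock: 21.85
eef_pos: [469.7, -208.1, 250.3]
tcp_rot: [-3.137, -0.001, 1.643]
contact_force: [-12.5, -4.5, 8.4]
opening: -0.001
```

View pics/s18.png

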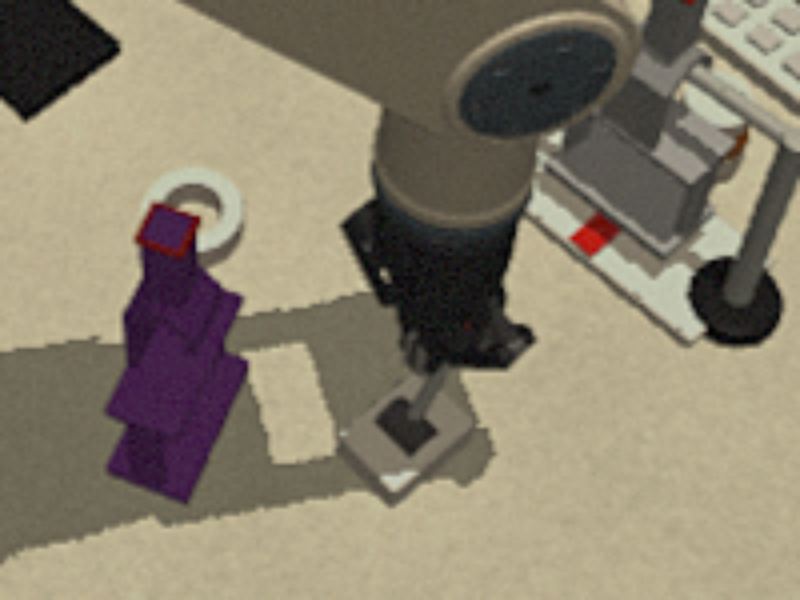

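```bash
python3 -m creep '0 0 -1 0 0;0 0 -3 0 0;0 0 -6 0 0;0 0 -8 -3 0;0 0 -9 -8 0;0 0 -9 -13 0;0 0 -9 -18 0;0 0 -9 -23 0;0 -8 -14 -24 0;0 -8 -14 -24 0;0 -8 -14 -24 0'
cat > b.py <<'E'
from h import *
for n in("top","side","wrist"):
    i=camera_info(n);im,d=grab_frame(n);p=cloud(i,d)
    cv2.imwrite(f"pics/{n}19.png",im)
    h=cv2.cvtColor(im,cv2.COLOR_BGR2HSV);m=(cv2.inRange(h,(0,110,40),(9,255,255))|cv2.inRange(h,(171,110,40),(180,255,255)))
    k,l,s,c=cv2.connectedComponentsWithStats(m);print(n)
    for j in range(1,k):
        q=np.nanmedian(p[l==j],0)
        if s[j,4]>15 and -260<q[1]<-150 : print(c[j],s[j,4],np.round(q),"z93",np.round(ray(i,*c[j],93)),"z249",np.round(ray(i,*c[j],249.5)),"z12",np.round(ray(i,*c[j],12)))
E
python3 b.py
```

```text
clock: 23.0
eef_pos: [335.1, -301.3, 492.2]
tcp_rot: [-3.139, 0.003, 1.639]
contact_force: [-0.2, 0.5, -0.7]
opening: 0.003
top
[433.5625 133.3   ] 80 [ 674. -185.  249.] z93 [ 727. -235.   93.] z249 [ 674. -185.  250.] z12 [ 755. -262.   12.]
[409.17857143 172.39285714] 56 [ 642. -187.   14.] z93 [ 623. -167.   93.] z249 [ 587. -128.  250.] z12 [ 642. -188.   12.]
[430.  223.5] 84 [ 491. -211.  101.] z93 [ 491. -214.   93.] z249 [ 477. -167.  250.] z12 [ 499. -238.   12.]
side
[440.77966102 214.28813559] 59 [ 670. -184.  248.] z93 [ 797. -114.   93.] z249 [ 671. -187.  250.] z12 [863. -76.  12.]
[418.38157895 278.10526316] 76 [ 646. -189.   14.] z93 [ 600. -216.   93.] z249 [ 508. -272.  250.] z12 [ 648. -188.   12.]
wrist
[365.47511312 278.24886878] 221 [ 488. -216.  101.] z93 [ 493. -214.   93.] z249 [ 391. -252.  250.] z12 [ 546. -194.   12.]
```

View pics/top19.png

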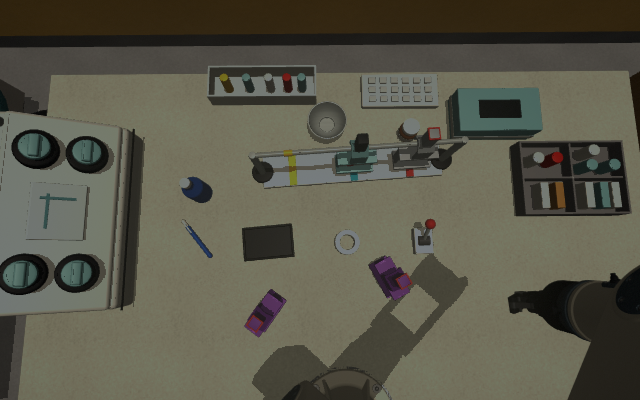

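View pics/side19.png

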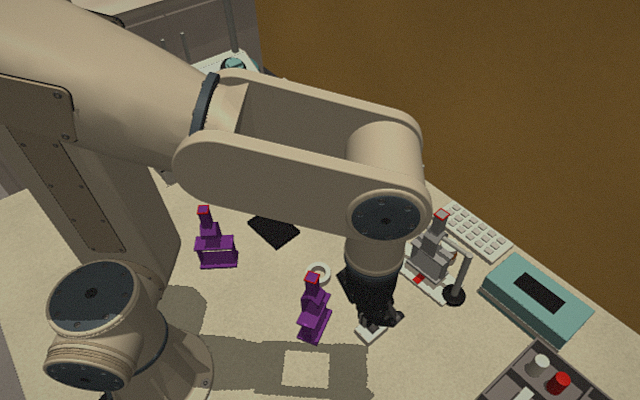

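View pics/wrist19.png

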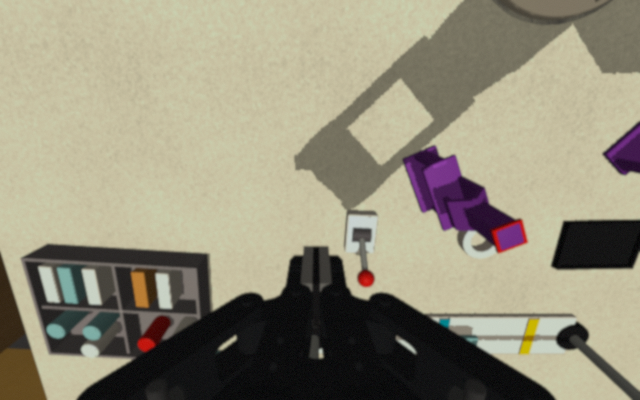

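```bash
python3 - <<'E'
from h import *
i=camera_info("top");im,d=grab_frame("top");p=cloud(i,d)
x,y,z=p[...,0],p[...,1],p[...,2]
m=(z>243)&(z<256)&(x>600)&(x<720)&(y<40)&(y>-80);v,u=np.nonzero(m);print(len(u),ray(i,u.mean(),v.mean(),249.5),np.nanmedian(z[m]))
a=cv2.imread("pics/top0.png");D=cv2.absdiff(a,im).max(2)
for n,(u,v,r) in dict(tape=(347,242,14),bottle=(196,190,16),bowl=(327,122,20),jar=(409,130,6),pen=(198,238,16),purple1=(266,312,18),purple2=(391,277,18)).items():
    print(n,D[v-r:v+r,u-r:u+r].mean().round(1))
bands(i,im,p)
sign_off()
E
```

```text
131 [662.3414173  -29.84121117 249.5       ] 249.02055900942753
tape 3.5
bottle 2.7
bowl 2.8
jar 3.0
pen 3.4
purple1 2.9
purple2 2.3
yel [291.3 166.3] 257 med [650.6 138.3  14.9] ray [661.5 140.5  12. ] ends [661.6 165.2] [661.4 126.1]
red [434.1 133.4] 59 med [ 672.5 -187.   248.8] ray [ 673.6 -185.6  249.5] ends [ 673.7 -171.4] [ 673.5 -199.6]
red [409.1 172.2] 51 med [ 642.4 -186.5   13.9] ray [ 642.5 -187.5   12. ] ends [ 642.6 -177.6] [ 642.4 -199.8]
teal [358.7 152.4] 116 med [649.6 -27.1 181.9] ray [650.5 -28.3 185.5] ends [650.7  -9.3] [650.4 -51.2]
teal [353.7 176.1] 61 med [631.9 -33.5  14.8] ray [632.2 -33.   12. ] ends [632.3 -21.4] [632.2 -43.6]
the job is handed in; nothing more can be done
```

The job is done and handed in at about 23 s of the 61 s allowed, in the order asked. I slid the grey carrier along the rail to the red mark and let go. I then lifted the teal carrier out of its dock, hooked it on at the yellow mark, slid it to the blue-green mark and let go. Last, I pushed the lock lever over.

| Check | Result |
|---|---|
| Grey carrier | grip post at y about -185.6 to -186.4 mm; red mark at about -186 mm |
| Teal carrier | grip post at y about -30 to -30.6 mm and its top at 249 mm, the right height for hanging; blue-green mark at about -31 mm |
| Lock lever | pushed to its hard stop with about 15 N; ball at x about 491–493 mm, 491 mm expected when fully over |
| Tape roll, bottle, bowl, jar, pen, purple carriers | no visible change from the first top picture |

**Disagreements:** one slanted wrist view put the grey carrier at y -182.5 mm, because part of the post's side counted as its top. Both straight-down views put it within about 1 mm of its mark, so I left it there. Otherwise the cameras differed by only 1–2 mm, which is within their calibration.

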